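# Make up the dog's walk kit and after-walk kit by the front door

### The job

Make up two kits for the dog. The orange-rimmed container gets the plain steel treat tin, the green bag dispenser and the yellow clicker; the blue-rimmed container gets the red bone and the brush: one thing to a compartment (any compartment of that container), set down without dropping it and resting flat on the floor of the container, the same way up as it started. Leave the spares (red-lidded tin, black dispenser, blue bone) where they are.

Things in the scene. Friction and masses are not known exactly. Their poses are not given: they have to be found in the camera images.
- tin_plain: Plain stainless steel treat tin with a bare steel lid: upright round treat tin, 42 high: body 53 in diameter up to 30 high, lid 56 in diameter and 12 high with a small dark disc on top, about 0.13 kg. Origin: centre of the underside, own z up. Starts this way up on the ledge top, turned any way. Sizes in mm.
- dispenser_green: Green upright round waste-bag dispenser, 40 in diameter, 60 high, with a thin white band and a white dot on top, about 0.08 kg. Origin: centre of the underside, own z up. Starts this way up on the ledge top, turned any way. Sizes in mm.
- clicker: Yellow training clicker, a block 52 (own x) by 34 (own y) by 28 high with a black dot on top, about 0.04 kg. Origin: centre of the underside, own z up. Starts this way up on the ledge top, turned any way. Sizes in mm.
- bone_red: Red dog bone chew toy of stiff plastic lying flat, 90 long (own x) and 24 high; the straight shaft between the knobs is 22 wide (own y) and free over the middle 46 of its length; the two ends are 42 wide; about 0.07 kg. Origin: centre of the underside, own z up. Starts this way up on the ledge top, turned any way. Sizes in mm.
- brush: Wooden grooming brush lying bristles down, 84 (own x) by 44 (own y), 36 high: the wooden back fills the height from 14 to 36, a stiff black bristle block 76 by 36 lies below it; about 0.09 kg. Origin: centre of the underside, own z up. Starts this way up on the ledge top, turned any way. Sizes in mm.
- tin_red: Spare: the same kind of tin with a red lid, upright round treat tin, 42 high: body 53 in diameter up to 30 high, lid 56 in diameter and 12 high with a small dark disc on top, about 0.13 kg. Origin: centre of the underside, own z up. Starts this way up on the ledge top, turned any way. Not wanted in any kit. Sizes in mm.
- dispenser_black: Spare: black upright round waste-bag dispenser, 40 in diameter, 60 high, with a thin white band and a white dot on top, about 0.08 kg. Origin: centre of the underside, own z up. Starts this way up on the ledge top, turned any way. Not wanted in any kit. Sizes in mm.
- bone_blue: Spare: blue dog bone chew toy of stiff plastic lying flat, 90 long (own x) and 24 high; the straight shaft between the knobs is 22 wide (own y) and free over the middle 46 of its length; the two ends are 42 wide; about 0.07 kg. Origin: centre of the underside, own z up. Starts this way up on the ledge top, turned any way. Not wanted in any kit. Sizes in mm.
- container_orange: Shallow grey container, orange rim; two orange dividers make three compartments. 156 (own x) by 240 (own y), 36 high, open on top, fixed. Walls 4 thick, floor 4 thick; dividers 4 thick along own x, tops 18 above the origin (centre of underside, z up). Compartments 148 (own x) by 75 (own y), centred at own y -77.5, 0, +77.5. Sizes in mm.
- container_blue: Shallow grey container, blue rim; one blue divider makes two compartments. 156 (own x) by 240 (own y), 36 high, open on top, fixed. Walls 4 thick, floor 4 thick; dividers 4 thick along own x, tops 18 above the origin (centre of underside, z up). Compartments 148 (own x) by 114 (own y), centred at own y -59, +59. Sizes in mm.
There are look-alikes about, which are no part of the job. What is shaped like the bone_red but purple is not meant.

How it is judged:
At the end, for the whole second after the job is handed in: Plain tin, green dispenser and clicker in the orange-rimmed container, red bone and brush in the blue-rimmed one, one per compartment, underside within 6 mm of the floor, tilted under 0.12 rad, released and at rest; spares within 30 mm of their starts (x of tin_plain in the frame of container_orange between -0.074 and 0.074 m and z of tin_plain in the frame of container_orange between -0.002 and 0.01 m and angle between each of tin_plain, dispenser_green, clicker, bone_red, brush's own z axis and vertical below 0.12 rad and linear speed of each of tin_plain, dispenser_green, clicker, bone_red, brush below 0.02 m/s and angular speed of each of tin_plain, dispenser_green, clicker, bone_red, brush below 0.2 rad/s and x of dispenser_green in the frame of container_orange between -0.074 and 0.074 m and z of dispenser_green in the frame of container_orange between -0.002 and 0.01 m and x of clicker in the frame of container_orange between -0.074 and 0.074 m and z of clicker in the frame of container_orange between -0.002 and 0.01 m and (y of tin_plain in the frame of container_orange between -0.116 and -0.0393 m or y of dispenser_green in the frame of container_orange between -0.116 and -0.0393 m or y of clicker in the frame of container_orange between -0.116 and -0.0393 m) and (y of tin_plain in the frame of container_orange between -0.0393 and 0.0393 m or y of dispenser_green in the frame of container_orange between -0.0393 and 0.0393 m or y of clicker in the frame of container_orange between -0.0393 and 0.0393 m) and (y of tin_plain in the frame of container_orange between 0.0393 and 0.116 m or y of dispenser_green in the frame of container_orange between 0.0393 and 0.116 m or y of clicker in the frame of container_orange between 0.0393 and 0.116 m) and x of bone_red in the frame of container_blue between -0.074 and 0.074 m and z of bone_red in the frame of container_blue between -0.002 and 0.01 m and x of brush in the frame of container_blue between -0.074 and 0.074 m and z of brush in the frame of container_blue between -0.002 and 0.01 m and (y of bone_red in the frame of container_blue between -0.116 and 0 m or y of brush in the frame of container_blue between -0.116 and 0 m) and (y of bone_red in the frame of container_blue between 0 and 0.116 m or y of brush in the frame of container_blue between 0 and 0.116 m) and distance of each of tin_red, dispenser_black, bone_blue from where it was at the start of the episode below 0.03 m); the robot touches nothing.
It fails at once if a spare (red-lidded tin, black dispenser or blue bone) is shifted by more than 30 mm (distance of any of tin_red, dispenser_black, bone_blue from where it was at the start of the episode above 0.03 m).
It fails at once if one of the kit things is dropped or thrown (faster than 0.8 m/s with no finger on it) ((linear speed of tin_plain above 0.8 m/s and contact force between the fingers and tin_plain below 0.01 N) or (linear speed of dispenser_green above 0.8 m/s and contact force between the fingers and dispenser_green below 0.01 N) or (linear speed of clicker above 0.8 m/s and contact force between the fingers and clicker below 0.01 N) or (linear speed of bone_red above 0.8 m/s and contact force between the fingers and bone_red below 0.01 N) or (linear speed of brush above 0.8 m/s and contact force between the fingers and brush below 0.01 N)).
It also fails if it takes over 128 s, if anything falls off the work surface, if the arm or the gripper's body presses on something with over 40 N, if the wrist force passes 120 N, or if a joint passes its speed limit or range.

### The arm

A 6-joint arm with a two-finger parallel gripper is mounted at the origin on the work surface. World frame = base frame: x ahead of the robot, y to its left, z up, the work surface at z = 0. Lengths are in m, angles in rad, forces in N, time in s.
With the tool pointing down it reaches from about 0.325 to 0.75 m from the base axis. Payload 7.6 kg.
Tool frame: the origin (TCP) lies on the centre line of the jaws, within the pads' length; the fingertips stand manip.finger_overhang ahead of it and the grasp point (between the pads) lies 3 mm ahead of it (manip.finger_overhang is the distance from the TCP to the fingertips, in m); z points along the fingers, y is the line along which they close (so a half turn about z gives the same grasp; the last joint's range is limited). The gripper opens to 85 mm and grips with 20 to 120 N. Pads are 22 mm wide; open, the fingers measure 114 mm over their backs; the gripper's body (76 mm by 85 mm) begins 54 mm behind the grasp point. The pads swing forward as they close: fully open they stand 13 mm farther back than shut.
Start: joints at [-1.3, 0.052, 1.401, -0, 1.689, -0.07], TCP at [0.176, -0.495, 0.253] pointing down, gripper open.
Joint ranges: [-2.9, 2.9], [-0.91, 2.17], [0.12, 2.37], [-1.06, 4.2], [0.26, 2.73], [-2.93, 2.93]. Speed limits (rad/s): [2.57, 2.57, 3.01, 3.14, 3.14, 3.14].

### API

Orientations are given as a unit quaternion [w, x, y, z].
In Python, from cell import manip gives the robot as it stands. The module is installed in compiled form; this text tells all that it offers.
- The arm moves only by the shell command python3 -m crank 'ROWS' [FORCE]. ROWS is JSON, a list of rows, each an object with "linear": the shift along the tool's x, y, z in mm, a list of three; "angular": the turn, a rotation vector about the tool's x, y, z in degrees, a list of three; "claw": the opening, from 0 (shut) to 1 (fully open). A call has 1 to 8 rows; each row shifts and turns the commanded pose from where the row before left it, along the tool's axes as they then stand; what a row does not reach is not made up. A row lasts 1/8 s, in which the tool goes at most 62.5 mm and 10.7 degrees, less where a joint would pass 70% of its speed; a pose out of reach is approached as far as the arm can. A call with a gripper value outside its range is refused whole. The fingers move at their own pace and stop on an object; FORCE is the grip in N (left out, the last holds). Time passes only in rows, so rows that do not move let the fingers close. It gives the time, the measured TCP pose, the force, the opening and the grip force at its end, in the units of the state.
- manip.read_state(): the state, without advancing time (a new reading comes with each control period).
- manip.read_camera(name): name is "scene" or "top"; returns a dict with "pixels" (384x512x3 uint8, red, green, blue), "vertical_fov" (degrees; the focal length in pixels is half the picture's height over the tangent of half this angle, whatever the lens; pixels are square), "cx", "cy" (the principal point, pixels), "D" ([k1, k2, p1, p2, k3] as OpenCV has them; the pictures are not rectified), "camera_from_world" (4x4, takes a point from world to camera coordinates). Camera axes: x right, y up, looking along -z (the intrinsics and any distortion apply to the point x, -y, -z); pixel columns grow to the right and rows downward; lengths in m; the calibration is good to about 2 mm. A picture is of the moment at which its call begins. There is no depth.
- manip.hand_in(): hands the job in; it is judged then, once.
Trained networks look in the newest picture that a camera, given by its name, has taken for a name from the list of things; names that differ only in an ending like _2 or _b are one class to them, and where a whole thing is asked for, a point or a joint stands for the part that bears it (a point fixed in the world has none). Each returns a list of dicts, best first, with "p" (0 to 1); they miss things now and then, are a little off and sometimes report something else, mostly with a low value. They report only what shows in the picture. A call takes as long as a camera call. They do not tell look-alikes from the thing itself.
- manip.boxes_of(thing, camera): "xyz" ([x, y, z] in m, in the coordinates of the camera as it stood for that picture, good to about 4 mm: the middle of the surface that is visible of it).
- manip.pinpoint(thing, camera): "xyz" ([x, y, z] in m, in the coordinates of the camera as it stood for that picture, good to about 4 mm: a listed point, or the origin of a listed thing).
The state is a dict: "clock": time; "q": joint angles; "qvel": joint speeds; "joint_efforts": joint torques, N m; "tool_pos": TCP position; "tcp_rot": TCP orientation; "wrist_force": force on the tool from outside, world axes, zero at the start; "ft_torque": the same for the moment, N m; "opening": finger opening in m; "finger_force": force on a finger pad.
Only numpy, scipy, OpenCV 4.12 (cv2) and the standard library are available. Lean on these libraries where they do the work, as an engineer would, in place of code of your own. Each camera call takes 0.05 s, during which the arm holds its last target. There are 200 camera calls.

## Working session

There is one attempt and no reset: what is moved stays moved. The work goes in short steps, Python scripts to look and compute and a shell command to move; the robot and the scene stay as the last step left them, time stands still between calls to the robot, and variables do not carry over. Pictures are saved under pics/ and viewed, at most 14 in all, crops included, and the job is handed in when it is done.

```bash
mkdir -p pics; cat > h.py <<'E'
from cell import manip
import numpy as np, cv2
THINGS="tin_plain dispenser_green clicker bone_red brush tin_red dispenser_black bone_blue container_orange container_blue".split()
def w(cam,p):
    T=np.linalg.inv(np.array(cam["camera_from_world"])); return T[:3,:3]@np.array(p)+T[:3,3]
def K(cam):
    f=cam["pixels"].shape[0]/2/np.tan(np.radians(cam["vertical_fov"])/2)
    return np.array([[f,0,cam["cx"]],[0,f,cam["cy"]],[0,0,1]])
def pix2world(cam,uv,z):
    n=cv2.undistortPoints(np.array([[uv]],float),K(cam),np.array(cam["D"],float))[0,0]
    T=np.linalg.inv(np.array(cam["camera_from_world"])); d=T[:3,:3]@np.array([n[0],-n[1],-1]); o=T[:3,3]
    return o+d*(z-o[2])/d[2]
def save(cam,name,s=1.5):
    cv2.imwrite("pics/"+name,cv2.resize(cam["pixels"][:,:,::-1],None,fx=s,fy=s))
def proj(cam,P):
    C=np.array(cam["camera_from_world"]); P=np.atleast_2d(P); c=P@C[:3,:3].T+C[:3,3]
    return cv2.projectPoints(c*[1,-1,-1],np.zeros(3),np.zeros(3),K(cam),np.array(cam["D"],float))[0][:,0]
E
python3 - <<'E'
from h import *
s=manip.read_state();print(s,manip.finger_overhang)
for n in("top","scene"):
    c=manip.read_camera(n);save(c,n+"0.png")
    print(n,c["vertical_fov"],c["D"],w(c,[0,0,0]).round(3))
    for t in THINGS:
        r=manip.pinpoint(t,n);print(t,[(w(c,d["xyz"]).round(3).tolist(),round(d["p"],2)) for d in r[:4]])
E
```

```text
{'clock': 0.0, 'q': array([-1.30029741e+00,  5.28463203e-02,  1.40172413e+00,  1.20689398e-05,
        1.68860788e+00, -7.03535419e-02]), 'qvel': array([-0.00022203, -0.00029941, -0.00111694, -0.0012248 , -0.00133428,
       -0.00118106]), 'joint_efforts': array([ 6.10399493e-04, -3.81666434e+01, -3.60190058e+01, -4.77513922e-07,
        6.14696735e-03,  9.80033121e-06]), 'tool_pos': array([ 0.17542912, -0.49453952,  0.2524677 ]), 'tcp_rot': array([-7.89467263e-04,  9.85512137e-01,  1.69603061e-01, -7.32455664e-05]), 'wrist_force': array([-0.26483693,  0.5474225 ,  0.12639391]), 'ft_torque': array([-0.01175462, -0.035529  ,  0.04725951]), 'finger_force': 0.0, 'opening': 0.08522459716999664} 0.022
top 52.5308351546897 [-0.03162216  0.          0.          0.          0.        ] [0.33  0.05  1.311]
tin_plain [([0.396, 0.275, 0.003], 0.74), ([0.633, -0.14, -0.001], 0.54)]
dispenser_green [([0.416, 0.128, 0.001], 0.5)]
clicker [([0.56, -0.372, 0.002], 0.71)]
bone_red [([0.443, 0.389, 0.003], 0.7), ([0.491, 0.51, -0.001], 0.54), ([0.613, 0.138, -0.001], 0.54)]
brush [([0.424, -0.005, 0.0
[... 251 characters left out ...]
52.52627623332522 [-0.09963891  0.          0.          0.          0.        ] [ 0.926 -0.478  0.862]
tin_plain [([0.393, 0.277, -0.001], 0.73)]
dispenser_green [([0.417, 0.129, -0.003], 0.54)]
clicker [([0.564, -0.375, -0.002], 0.75), ([0.394, 0.275, -0.001], 0.45)]
bone_red [([0.49, 0.51, -0.003], 0.84), ([0.45, 0.388, 0.001], 0.54), ([0.416, 0.129, -0.0], 0.38)]
brush [([0.422, -0.006, -0.005], 0.75)]
tin_red [([0.436, -0.141, -0.003], 0.65)]
dispenser_black [([0.436, -0.388, -0.002], 0.73)]
bone_blue [([0.405, -0.274, -0.001], 0.7), ([0.436, -0.14, -0.002], 0.6)]
container_orange [([0.636, -0.137, -0.002], 0.75)]
container_blue [([0.619, 0.138, -0.0], 0.92), ([0.396, 0.278, 0.0], 0.55)]
```

View pics/top0.png

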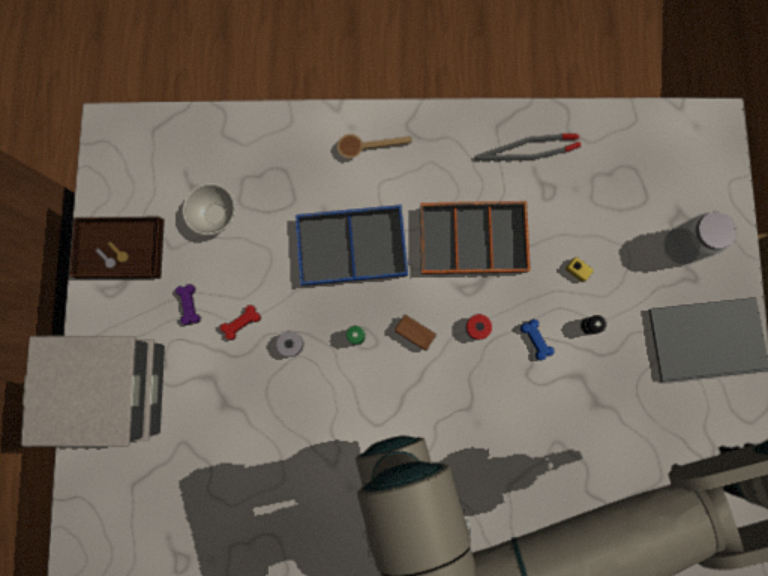

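View pics/scene0.png

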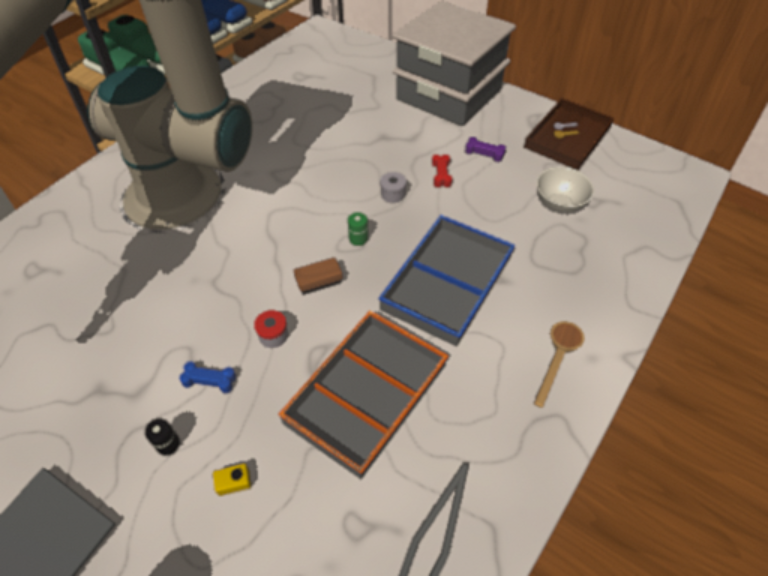

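The top view (768x576) shows the wanted things: red bone (240,322), plain tin (288,344), green dispenser (355,335), brush (415,332) and clicker (579,269). The containers are at (352,245) blue and (474,238) orange. The purple bone (187,304) is a decoy, and the scene view agrees. Next I measure centres and yaws by colour.

```bash
cat > seg.py <<'E'
from h import *
def rects(cam,only=None):
    hsv=cv2.cvtColor(cam["pixels"],cv2.COLOR_RGB2HSV); out={}
    spec=dict(bone_red=((0,8),150,90,(160,214),.02,20),brush=((5,13),110,60,(276,221),.036,20),clicker=((22,32),150,90,(386,179),.028,16),
      dispenser_green=((50,75),110,40,(236,223),.06,14),bone_blue=((105,118),130,60,(358,226),.02,22),
      container_blue=((105,118),130,50,(235,163),.036,48),container_orange=((5,13),150,80,(316,158),.036,48))
    for n,((a,b),sm,vm,(u,v),z,r) in spec.items():
        m=cv2.inRange(hsv,(a,sm,vm),(b,255,255)); k=np.zeros_like(m); k[v-r:v+r,u-r:u+r]=255; m&=k
        ys,xs=np.nonzero(m)
        if len(xs)<20: print(n,"none");continue
        P=np.array([pix2world(cam,(x,y),z)[:2] for x,y in zip(xs,ys)])
        (cx,cy),(ww,hh),_=R=cv2.minAreaRect((P*1000).astype(np.float32))
        bx=cv2.boxPoints(R); e=max((bx[1]-bx[0],bx[2]-bx[1]),key=np.linalg.norm)
        print(n,len(xs),"c",round(cx),round(cy),"size",round(max(ww,hh)),round(min(ww,hh)),"long axis deg",round(np.degrees(np.arctan2(e[1],e[0]))%180,1))
E
python3 - <<'E'
from seg import *
c=manip.read_camera("top");rects(c)
for n,p in dict(tinplain=(192,229.5,.042),tinred=(319.5,217.5,.042),green=(237,223.5,.06)).items(): print(n,pix2world(c,p[:2],p[2]).round(3))
E
```

```text
bone_red 205 c 445 388 size 87 38 long axis deg 125.6
brush 293 c 420 -1 size 80 41 long axis deg 57.3
clicker 105 c 561 -372 size 48 29 long axis deg 51.4
dispenser_green 90 c 413 128 size 35 32 long axis deg 89.9
bone_blue 203 c 405 -272 size 85 38 long axis deg 27.2
container_blue 347 c 616 140 size 238 160 long axis deg 95.2
container_orange 313 c 633 -137 size 238 158 long axis deg 89.7
tinplain [0.394 0.274 0.042]
tinred [ 0.432 -0.142  0.042]
green [0.412 0.126 0.06 ]
```

```bash
cat > go.py <<'E'
# usage: go.py x y z yaw(deg of tool x) : turn about tool z first, then shift in the turned tool axes
import sys; from h import *; from scipy.spatial.transform import Rotation as R
s=manip.read_state(); x,y,z,yaw=map(float,sys.argv[1:])
q=s["tcp_rot"]; M=R.from_quat([q[1],q[2],q[3],q[0]]).as_matrix(); now=np.degrees(np.arctan2(M[1,0],M[0,0]))
T=np.array([[np.cos(np.radians(yaw)),np.sin(np.radians(yaw)),0],[np.sin(np.radians(yaw)),-np.cos(np.radians(yaw)),0],[0,0,-1]]).T
a=np.radians(yaw); T=np.column_stack([[np.cos(a),np.sin(a),0],[np.sin(a),-np.cos(a),0],[0,0,-1]])
d=(np.array([x,y,z])-s["tool_pos"])*1000
print("t",round(s["clock"],2),"pos",s["tool_pos"].round(4),"yaw",now.round(1),"turn z",round((now-yaw+180)%360-180,1),"then shift",(T.T@d).round(1),"full rotvec",np.degrees(R.from_matrix(M.T@T).as_rotvec()).round(2),"open",s["opening"].round(4),"ff",np.round(s["finger_force"],1),"F",s["wrist_force"].round(1))
E
python3 go.py .561 -.372 .12 51.4
```

```text
Traceback (most recent call last):
  File "go.py", line 8, in <module>
    print("t",round(s["clock"],2),"pos",s["tool_pos"].round(4),"yaw",now.round(1),"turn z",round((now-yaw+180)%360-180,1),"then shift",(T.T@d).round(1),"full rotvec",np.degrees(R.from_matrix(M.T@T).as_rotvec()).round(2),"open",s["opening"].round(4),"ff",np.round(s["finger_force"],1),"F",s["wrist_force"].round(1))
                                                                                                                                                                                                                                   ^^^^^^^^^^^^^^^^^^
AttributeError: 'float' object has no attribute 'round'
```

```bash
sed -i 's/s\["opening"\].round(4)/round(s["opening"],4)/; /^T=np.array/d' go.py; python3 go.py .561 -.372 .12 51.4
```

```text
t 1.15 pos [ 0.1755 -0.4948  0.2533] yaw 19.5 turn z -31.9 then shift [336.5 224.6 133.3] full rotvec [ 1.000e-02  0.000e+00 -3.187e+01] open 0.0851 ff 0.0 F [0.1 0.2 0.5]
```

```bash
python3 -m crank '[{"linear":[0,0,0],"angular":[0,0,-10.6],"claw":1},{"linear":[0,0,0],"angular":[0,0,-10.6],"claw":1},{"linear":[0,0,0],"angular":[0,0,-10.6],"claw":1}]' 40
python3 -m crank '[{"linear":[42,28,10],"angular":[0,0,0],"claw":1},{"linear":[42,28,10],"angular":[0,0,0],"claw":1},{"linear":[42,28,10],"angular":[0,0,0],"claw":1},{"linear":[42,28,10],"angular":[0,0,0],"claw":1},{"linear":[42,28,10],"angular":[0,0,0],"claw":1},{"linear":[42,28,20],"angular":[0,0,0],"claw":1},{"linear":[42,28,30],"angular":[0,0,0],"claw":1},{"linear":[42,28,33],"angular":[0,0,0],"claw":1}]'
python3 go.py .561 -.372 .12 51.4
```

```text
clock: 1.52
tool_pos: [0.1755, -0.4948, 0.2533]
tcp_rot: [0.0, 0.9, 0.436, -0.0]
wrist_force: [-0.4, 0.4, 0.5]
opening: 0.0856
finger_force: 0.0
clock: 2.52
tool_pos: [0.5621, -0.372, 0.1199]
tcp_rot: [0.001, 0.901, 0.433, 0.0]
wrist_force: [0.4, -1.3, 0.3]
opening: 0.0853
finger_force: 0.0
t 2.52 pos [ 0.5621 -0.372   0.1199] yaw 51.3 turn z -0.1 then shift [-0.7 -0.8 -0.1] full rotvec [ 0.08  0.01 -0.08] open 0.0853 ff 0.0 F [ 0.4 -1.3  0.3]
```

```bash
python3 - <<'E'
from h import *
c=manip.read_camera("scene")
img=c["pixels"][250:384,90:250]; cv2.imwrite("pics/a.png",cv2.resize(img[:,:,::-1],None,fx=4,fy=4))
E
```

```text
(no output)
```

View pics/a.png

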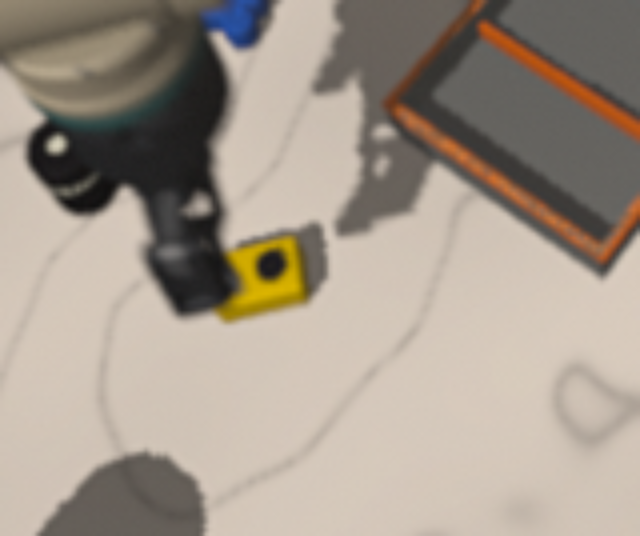

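The crop shows the clicker at (260,280), undisturbed, with the fingers above it and displaced only by parallax. I'll go down and grip.

```bash
python3 -m crank '[{"linear":[0,0,40],"angular":[0,0,0],"claw":1},{"linear":[0,0,30],"angular":[0,0,0],"claw":1},{"linear":[0,0,23],"angular":[0,0,0],"claw":1},{"linear":[0,0,0],"angular":[0,0,0],"claw":0},{"linear":[0,0,0],"angular":[0,0,0],"claw":0},{"linear":[0,0,0],"angular":[0,0,0],"claw":0},{"linear":[0,0,0],"angular":[0,0,0],"claw":0},{"linear":[0,0,0],"angular":[0,0,0],"claw":0}]' 30
python3 go.py .634 -.2155 .12 90
```

```text
clock: 3.58
tool_pos: [0.5612, -0.3731, 0.0294]
tcp_rot: [0.001, 0.901, 0.433, 0.001]
wrist_force: [-0.5, -0.5, 7.0]
opening: 0.0329
finger_force: 31.7
t 3.58 pos [ 0.5612 -0.3731  0.0294] yaw 51.3 turn z -38.7 then shift [157.6  72.8 -90.6] full rotvec [  0.18   0.06 -38.68] open 0.0329 ff 31.7 F [-0.5 -0.5  7. ]
```

```bash
python3 -m crank '[{"linear":[0,0,-30],"angular":[0,0,0],"claw":0},{"linear":[0,0,-20],"angular":[0,0,-9.7],"claw":0},{"linear":[0,0,-20],"angular":[0,0,-9.7],"claw":0},{"linear":[0,0,-20],"angular":[0,0,-9.7],"claw":0},{"linear":[0,0,0],"angular":[0,0,-9.7],"claw":0},{"linear":[40,18,0],"angular":[0,0,0],"claw":0},{"linear":[40,18,0],"angular":[0,0,0],"claw":0},{"linear":[40,18,0],"angular":[0,0,0],"claw":0}]'
python3 -m crank '[{"linear":[38,18,0],"angular":[0,0,0],"claw":0},{"linear":[0,0,0],"angular":[0,0,0],"claw":0}]'
python3 go.py .634 -.2155 .034 90
```

```text
clock: 4.58
tool_pos: [0.6143, -0.2512, 0.1173]
tcp_rot: [-0.0, 0.706, 0.708, -0.0]
wrist_force: [0.2, -0.0, -0.1]
opening: 0.0333
finger_force: 30.9
clock: 4.82
tool_pos: [0.633, -0.2113, 0.1172]
tcp_rot: [-0.0, 0.705, 0.709, 0.0]
wrist_force: [-0.6, -0.4, -0.9]
opening: 0.0337
finger_force: 30.9
t 4.83 pos [ 0.633  -0.2113  0.1172] yaw 90.4 turn z 0.4 then shift [-4.2  1.  83.2] full rotvec [-0.   -0.03  0.37] open 0.0337 ff 30.9 F [-0.6 -0.4 -0.9]
```

Lower with the fix folded in, then check before releasing.

```bash
python3 -m crank '[{"linear":[-4,1,30],"angular":[0,0,0.4],"claw":0},{"linear":[0,0,30],"angular":[0,0,0],"claw":0},{"linear":[0,0,13],"angular":[0,0,0],"claw":0},{"linear":[0,0,6],"angular":[0,0,0],"claw":0},{"linear":[0,0,4],"angular":[0,0,0],"claw":0},{"linear":[0,0,0],"angular":[0,0,0],"claw":0}]'
python3 go.py .634 -.2155 .034 90
```

```text
clock: 5.58
tool_pos: [0.6333, -0.2185, 0.0351]
tcp_rot: [0.001, 0.709, 0.705, 0.0]
wrist_force: [-0.0, -0.3, 0.2]
opening: 0.0333
finger_force: 30.9
t 5.58 pos [ 0.6333 -0.2185  0.0351] yaw 89.7 turn z -0.3 then shift [3.  0.7 1.1] full rotvec [ 0.06  0.03 -0.28] open 0.0333 ff 30.9 F [-0.  -0.3  0.2]
```

```bash
python3 -m crank '[{"linear":[0,0,1.5],"angular":[0,0,0],"claw":0},{"linear":[0,0,0],"angular":[0,0,0],"claw":0.8},{"linear":[0,0,0],"angular":[0,0,0],"claw":0.8},{"linear":[0,0,0],"angular":[0,0,0],"claw":0.8},{"linear":[0,0,-20],"angular":[0,0,0],"claw":0.8},{"linear":[0,0,-45],"angular":[0,0,0],"claw":1},{"linear":[0,0,-45],"angular":[0,0,0],"claw":1}]'
python3 go.py .414 .128 .13 90
```

```text
clock: 6.45
tool_pos: [0.6331, -0.2184, 0.1457]
tcp_rot: [0.001, 0.709, 0.705, 0.0]
wrist_force: [1.0, -0.0, -0.2]
opening: 0.0855
finger_force: 0.0
t 6.45 pos [ 0.6331 -0.2184  0.1457] yaw 89.7 turn z -0.3 then shift [ 346.4 -219.1   15.7] full rotvec [ 0.07  0.03 -0.27] open 0.0855 ff 0.0 F [ 1.  -0.  -0.2]
```

```bash
python3 -m crank '[{"linear":[43.3,-27.4,0],"angular":[0,0,0],"claw":1},{"linear":[43.3,-27.4,0],"angular":[0,0,0],"claw":1},{"linear":[43.3,-27.4,0],"angular":[0,0,0],"claw":1},{"linear":[43.3,-27.4,0],"angular":[0,0,0],"claw":1},{"linear":[43.3,-27.4,0],"angular":[0,0,0],"claw":1},{"linear":[43.3,-27.4,0],"angular":[0,0,0],"claw":1},{"linear":[43.3,-27.4,0],"angular":[0,0,0],"claw":1},{"linear":[43.3,-27.4,0],"angular":[0,0,0],"claw":1}]'
python3 -m crank '[{"linear":[0,0,0],"angular":[0,0,0],"claw":1}]'
python3 go.py .414 .128 .042 90; python3 - <<'E'
from h import *
c=manip.read_camera("scene");img=c["pixels"]; save(c,"b.png")
E
```

```text
clock: 7.45
tool_pos: [0.4149, 0.1304, 0.1446]
tcp_rot: [0.001, 0.709, 0.705, 0.001]
wrist_force: [0.8, 0.3, -0.6]
opening: 0.0851
finger_force: 0.0
clock: 7.58
tool_pos: [0.4145, 0.1313, 0.1445]
tcp_rot: [0.001, 0.707, 0.707, 0.001]
wrist_force: [0.4, -0.8, 0.3]
opening: 0.0854
finger_force: 0.0
t 7.58 pos [0.4145 0.1313 0.1445] yaw 90.0 turn z -0.0 then shift [ -3.3  -0.5 102.5] full rotvec [ 0.14 -0.05 -0.02] open 0.0854 ff 0.0 F [ 0.4 -0.8  0.3]
```

View pics/b.png

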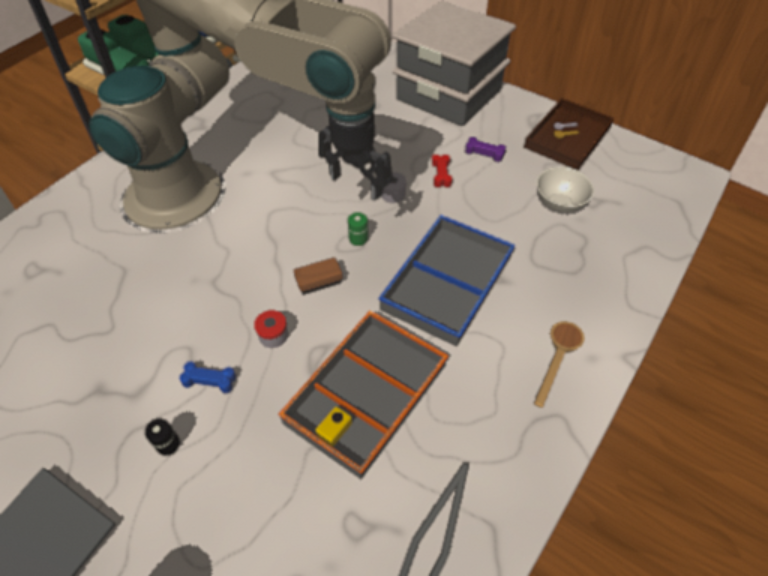

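The clicker lies flat in its compartment at (333,424), and the open gripper stands above the green dispenser at (358,228).

```bash
python3 -m crank '[{"linear":[-3,0,40],"angular":[0,0,0],"claw":1},{"linear":[0,0,40],"angular":[0,0,0],"claw":1},{"linear":[0,0,22],"angular":[0,0,0],"claw":1},{"linear":[0,0,0],"angular":[0,0,0],"claw":0},{"linear":[0,0,0],"angular":[0,0,0],"claw":0},{"linear":[0,0,0],"angular":[0,0,0],"claw":0},{"linear":[0,0,0],"angular":[0,0,0],"claw":0},{"linear":[0,0,0],"angular":[0,0,0],"claw":0}]'
python3 go.py .634 -.0605 .135 90
```

```text
clock: 8.62
tool_pos: [0.4167, 0.1261, 0.0425]
tcp_rot: [0.001, 0.709, 0.705, 0.001]
wrist_force: [0.0, -1.7, 6.3]
opening: 0.0393
finger_force: 30.2
t 8.62 pos [0.4167 0.1261 0.0425] yaw 89.7 turn z -0.3 then shift [-186.6  217.3  -92.5] full rotvec [ 0.19  0.   -0.28] open 0.0393 ff 30.2 F [ 0.  -1.7  6.3]
```

```bash
python3 -m crank '[{"linear":[0,0,-32],"angular":[0,0,0],"claw":0},{"linear":[0,0,-60],"angular":[0,0,0],"claw":0},{"linear":[-31,36.2,0],"angular":[0,0,0],"claw":0},{"linear":[-31,36.2,0],"angular":[0,0,0],"claw":0},{"linear":[-31,36.2,0],"angular":[0,0,0],"claw":0},{"linear":[-31,36.2,0],"angular":[0,0,0],"claw":0},{"linear":[-31,36.2,0],"angular":[0,0,0],"claw":0},{"linear":[-31,36.2,0],"angular":[0,0,0],"claw":0}]'
python3 -m crank '[{"linear":[0,0,0],"angular":[0,0,0],"claw":0}]'
python3 go.py .634 -.0605 .0475 90
```

```text
clock: 9.62
tool_pos: [0.6329, -0.062, 0.1331]
tcp_rot: [0.0, 0.709, 0.705, 0.0]
wrist_force: [0.2, 0.3, 0.2]
opening: 0.0394
finger_force: 30.7
clock: 9.75
tool_pos: [0.6328, -0.0631, 0.1316]
tcp_rot: [-0.0, 0.71, 0.704, -0.0]
wrist_force: [-0.6, 0.2, -1.1]
opening: 0.0393
finger_force: 30.8
t 9.75 pos [ 0.6328 -0.0631  0.1316] yaw 89.6 turn z -0.4 then shift [ 2.6  1.2 84.1] full rotvec [-0.06  0.01 -0.42] open 0.0393 ff 30.8 F [-0.6  0.2 -1.1]
```

```bash
python3 -m crank '[{"linear":[2.5,1,40],"angular":[0,0,-0.4],"claw":0},{"linear":[0,0,30],"angular":[0,0,0],"claw":0},{"linear":[0,0,10],"angular":[0,0,0],"claw":0},{"linear":[0,0,3],"angular":[0,0,0],"claw":0},{"linear":[0,0,0],"angular":[0,0,0],"claw":0}]'
python3 go.py .634 -.0605 .0465 90
```

```text
clock: 10.38
tool_pos: [0.6334, -0.0584, 0.0514]
tcp_rot: [0.001, 0.706, 0.708, 0.001]
wrist_force: [-0.1, 0.3, -0.2]
opening: 0.0392
finger_force: 30.8
t 10.38 pos [ 0.6334 -0.0584  0.0514] yaw 90.1 turn z 0.1 then shift [-2.1  0.6  4.9] full rotvec [0.13 0.02 0.14] open 0.0392 ff 30.8 F [-0.1  0.3 -0.2]
```

```bash
python3 -m crank '[{"linear":[0,0,3],"angular":[0,0,0],"claw":0},{"linear":[0,0,1.5],"angular":[0,0,0],"claw":0},{"linear":[0,0,0],"angular":[0,0,0],"claw":0}]'
python3 go.py .634 -.0605 .0465 90
```

```text
clock: 10.75
tool_pos: [0.6332, -0.0585, 0.0465]
tcp_rot: [0.001, 0.706, 0.708, 0.0]
wrist_force: [-3.4, 0.6, 6.1]
opening: 0.0393
finger_force: 31.3
t 10.75 pos [ 0.6332 -0.0585  0.0465] yaw 90.1 turn z 0.1 then shift [-2.   0.8  0. ] full rotvec [0.07 0.02 0.13] open 0.0393 ff 31.3 F [-3.4  0.6  6.1]
```

```bash
python3 -m crank '[{"linear":[0,0,0],"angular":[0,0,0],"claw":0.8},{"linear":[0,0,0],"angular":[0,0,0],"claw":0.8},{"linear":[0,0,0],"angular":[0,0,0],"claw":0.8},{"linear":[0,0,-20],"angular":[0,0,0],"claw":0.8},{"linear":[0,0,-40],"angular":[0,0,0],"claw":1},{"linear":[0,0,-40],"angular":[0,0,0],"claw":1}]'
python3 -m crank '[{"linear":[41.7,-29.9,0],"angular":[0,0,0],"claw":1},{"linear":[41.7,-29.9,0],"angular":[0,0,0],"claw":1},{"linear":[41.7,-29.9,0],"angular":[0,0,0],"claw":1},{"linear":[41.7,-29.9,0],"angular":[0,0,0],"claw":1},{"linear":[41.7,-29.9,0],"angular":[0,0,0],"claw":1},{"linear":[41.7,-29.9,0],"angular":[0,0,0],"claw":1},{"linear":[41.7,-29.9,0],"angular":[0,0,0],"claw":1},{"linear":[41.7,-29.9,0],"angular":[0,0,0],"claw":1}]'
python3 -m crank '[{"linear":[0,0,0],"angular":[0,0,0],"claw":1}]'
python3 go.py .394 .275 .034 90
```

```text
clock: 11.5
tool_pos: [0.6329, -0.0584, 0.148]
tcp_rot: [0.001, 0.706, 0.708, 0.0]
wrist_force: [-0.3, -0.5, 0.4]
opening: 0.0852
finger_force: 0.0
clock: 12.5
tool_pos: [0.392, 0.2761, 0.1471]
tcp_rot: [0.0, 0.706, 0.708, 0.001]
wrist_force: [0.5, 0.0, -1.2]
opening: 0.0856
finger_force: 0.0
clock: 12.62
tool_pos: [0.3914, 0.277, 0.1469]
tcp_rot: [0.0, 0.705, 0.71, 0.001]
wrist_force: [0.0, -0.6, 0.6]
opening: 0.0854
finger_force: 0.0
t 12.62 pos [0.3914 0.277  0.1469] yaw 90.4 turn z 0.4 then shift [ -2.    2.6 112.9] full rotvec [ 0.1  -0.08  0.39] open 0.0854 ff 0.0 F [ 0.  -0.6  0.6]
```

```bash
python3 -m crank '[{"linear":[-2,2.5,45],"angular":[0,0,0],"claw":1},{"linear":[0,0,40],"angular":[0,0,0],"claw":1},{"linear":[0,0,26],"angular":[0,0,0],"claw":1},{"linear":[0,0,0],"angular":[0,0,0],"claw":0},{"linear":[0,0,0],"angular":[0,0,0],"claw":0},{"linear":[0,0,0],"angular":[0,0,0],"claw":0},{"linear":[0,0,0],"angular":[0,0,0],"claw":0},{"linear":[0,0,0],"angular":[0,0,0],"claw":0}]' 40
python3 go.py .634 -.138 .14 90
```

```text
clock: 13.62
tool_pos: [0.3966, 0.2731, 0.0362]
tcp_rot: [0.001, 0.706, 0.708, 0.002]
wrist_force: [-0.7, -2.0, 6.8]
opening: 0.0546
finger_force: 43.0
t 13.62 pos [0.3966 0.2731 0.0362] yaw 90.1 turn z 0.1 then shift [-411.1  237.4 -103.8] full rotvec [ 0.19 -0.07  0.12] open 0.0546 ff 43.0 F [-0.7 -2.   6.8]
```

```bash
python3 -m crank '[{"linear":[0,0,-34],"angular":[0,0,0],"claw":0},{"linear":[0,0,-35],"angular":[0,0,0],"claw":0},{"linear":[0,0,-35],"angular":[0,0,0],"claw":0},{"linear":[-45.7,26.4,0],"angular":[0,0,0],"claw":0},{"linear":[-45.7,26.4,0],"angular":[0,0,0],"claw":0},{"linear":[-45.7,26.4,0],"angular":[0,0,0],"claw":0},{"linear":[-45.7,26.4,0],"angular":[0,0,0],"claw":0},{"linear":[-45.7,26.4,0],"angular":[0,0,0],"claw":0}]'
python3 -m crank '[{"linear":[-45.7,26.4,0],"angular":[0,0,0],"claw":0},{"linear":[-45.7,26.4,0],"angular":[0,0,0],"claw":0},{"linear":[-45.7,26.4,0],"angular":[0,0,0],"claw":0},{"linear":[-45.7,26.4,0],"angular":[0,0,0],"claw":0},{"linear":[0,0,0],"angular":[0,0,0],"claw":0},{"linear":[0,0,0],"angular":[0,0,0],"claw":0}]'
python3 go.py .634 -.138 .0402 90
python3 - <<'E'
from h import *
c=manip.read_camera("scene");img=c["pixels"]; save(c,"c.png")
E
```

```text
clock: 14.62
tool_pos: [0.5284, 0.0429, 0.1386]
tcp_rot: [0.0, 0.706, 0.708, 0.0]
wrist_force: [0.4, 1.5, -1.4]
opening: 0.0548
finger_force: 43.2
clock: 15.38
tool_pos: [0.6336, -0.1377, 0.138]
tcp_rot: [-0.001, 0.706, 0.708, -0.0]
wrist_force: [0.4, 0.6, -1.5]
opening: 0.0545
finger_force: 43.3
t 15.38 pos [ 0.6336 -0.1377  0.138 ] yaw 90.1 turn z 0.1 then shift [-0.3  0.4 97.8] full rotvec [-0.05 -0.03  0.12] open 0.0545 ff 43.3 F [ 0.4  0.6 -1.5]
```

View pics/c.png

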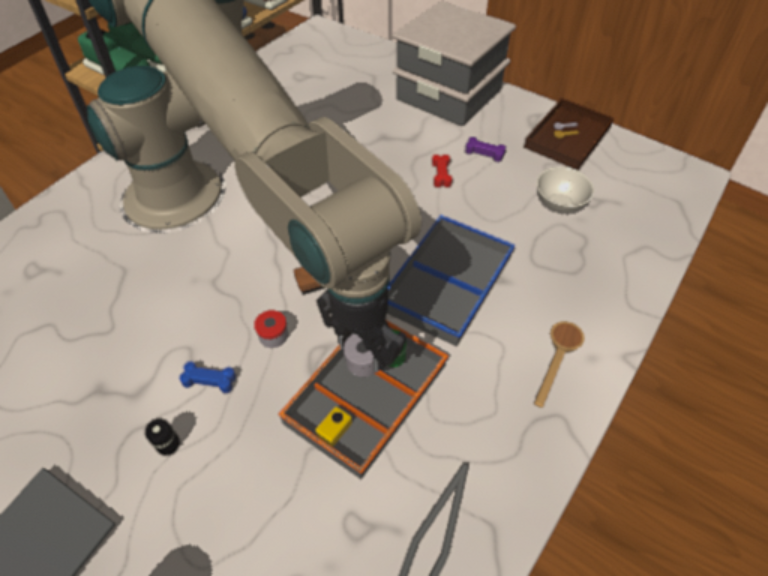

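The tin hangs level over the middle compartment, near (362,355), with the green dispenser behind it. Lowering.

```bash
python3 -m crank '[{"linear":[0,0,40],"angular":[0,0,0],"claw":0},{"linear":[0,0,35],"angular":[0,0,0],"claw":0},{"linear":[0,0,12],"angular":[0,0,0],"claw":0},{"linear":[0,0,6],"angular":[0,0,0],"claw":0},{"linear":[0,0,0],"angular":[0,0,0],"claw":0}]'
python3 go.py .634 -.138 .0402 90
```

```text
clock: 16.05
tool_pos: [0.6344, -0.138, 0.0466]
tcp_rot: [0.001, 0.706, 0.708, 0.0]
wrist_force: [0.1, 0.2, -1.0]
opening: 0.0545
finger_force: 43.3
t 16.05 pos [ 0.6344 -0.138   0.0466] yaw 90.1 turn z 0.1 then shift [-0.  -0.4  6.4] full rotvec [0.1  0.03 0.15] open 0.0545 ff 43.3 F [ 0.1  0.2 -1. ]
```

```bash
python3 -m crank '[{"linear":[0,0,4],"angular":[0,0,0],"claw":0},{"linear":[0,0,2],"angular":[0,0,0],"claw":0},{"linear":[0,0,0],"angular":[0,0,0],"claw":0}]'
python3 go.py .634 -.138 .0402 90
```

```text
clock: 16.42
tool_pos: [0.6342, -0.1383, 0.0403]
tcp_rot: [0.001, 0.706, 0.708, 0.0]
wrist_force: [-1.1, 0.9, 2.4]
opening: 0.0546
finger_force: 43.5
t 16.43 pos [ 0.6342 -0.1383  0.0403] yaw 90.1 turn z 0.1 then shift [ 0.3 -0.2  0.1] full rotvec [0.07 0.02 0.12] open 0.0546 ff 43.5 F [-1.1  0.9  2.4]
```

```bash
python3 -m crank '[{"linear":[0,0,0],"angular":[0,0,0],"claw":0.9},{"linear":[0,0,0],"angular":[0,0,0],"claw":0.9},{"linear":[0,0,0],"angular":[0,0,0],"claw":0.9},{"linear":[0,0,-20],"angular":[0,0,0],"claw":1},{"linear":[0,0,-50],"angular":[0,0,0],"claw":1},{"linear":[0,0,-40],"angular":[0,0,10],"claw":1},{"linear":[0,0,0],"angular":[0,0,10],"claw":1},{"linear":[0,0,0],"angular":[0,0,10],"claw":1}]'
python3 go.py .421 -.003 .12 57.3
```

```text
clock: 17.42
tool_pos: [0.6343, -0.1383, 0.152]
tcp_rot: [0.001, 0.867, 0.498, 0.001]
wrist_force: [0.5, 0.0, -0.3]
opening: 0.0855
finger_force: 0.0
t 17.43 pos [ 0.6343 -0.1383  0.152 ] yaw 59.8 turn z 2.5 then shift [  -1.4 -252.6   32. ] full rotvec [ 0.18 -0.05  2.5 ] open 0.0855 ff 0.0 F [ 0.5  0.  -0.3]
```

```bash
python3 -m crank '[{"linear":[0,0,0],"angular":[0,0,2.5],"claw":1},{"linear":[0,-50,0],"angular":[0,0,0],"claw":1},{"linear":[0,-50,0],"angular":[0,0,0],"claw":1},{"linear":[0,-50,0],"angular":[0,0,0],"claw":1},{"linear":[0,-50,10],"angular":[0,0,0],"claw":1},{"linear":[0,-52,20],"angular":[0,0,0],"claw":1},{"linear":[0,0,0],"angular":[0,0,0],"claw":1}]'
python3 go.py .421 -.003 .03 57.3; python3 - <<'E'
from h import *
c=manip.read_camera("scene");img=c["pixels"]; save(c,"d.png")
E
```

```text
clock: 18.3
tool_pos: [0.4175, -0.0017, 0.1178]
tcp_rot: [-0.001, 0.876, 0.483, -0.002]
wrist_force: [0.9, -0.6, 1.2]
opening: 0.0857
finger_force: 0.0
t 18.3 pos [ 0.4175 -0.0017  0.1178] yaw 57.7 turn z 0.4 then shift [ 0.8  3.6 87.8] full rotvec [-0.2   0.09  0.44] open 0.0857 ff 0.0 F [ 0.9 -0.6  1.2]
```

View pics/d.png

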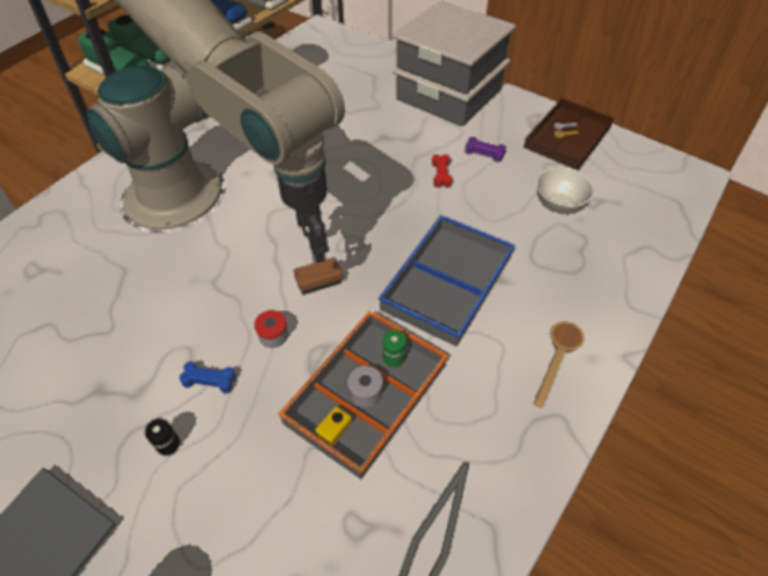

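Orange now holds the dispenser (394,346), tin (365,384) and clicker (333,424), all upright. The gripper is over the brush at (318,275).

```bash
python3 -m crank '[{"linear":[1,3.5,40],"angular":[0,0,0.4],"claw":1},{"linear":[0,0,28],"angular":[0,0,0],"claw":1},{"linear":[0,0,16],"angular":[0,0,0],"claw":1},{"linear":[0,0,0],"angular":[0,0,0],"claw":0},{"linear":[0,0,0],"angular":[0,0,0],"claw":0},{"linear":[0,0,0],"angular":[0,0,0],"claw":0},{"linear":[0,0,0],"angular":[0,0,0],"claw":0},{"linear":[0,0,0],"angular":[0,0,0],"claw":0}]'
python3 go.py .622 .081 .13 5.2
```

```text
clock: 19.35
tool_pos: [0.4257, -0.0044, 0.0369]
tcp_rot: [0.001, 0.878, 0.479, 0.001]
wrist_force: [-0.5, -0.3, 6.5]
opening: 0.043
finger_force: 42.6
t 19.35 pos [ 0.4257 -0.0044  0.0369] yaw 57.2 turn z 52.0 then shift [203.2 -67.2 -93.1] full rotvec [ 0.13 -0.16 52.03] open 0.043 ff 42.6 F [-0.5 -0.3  6.5]
```

```bash
python3 -m crank '[{"linear":[0,0,-33],"angular":[0,0,0],"claw":0},{"linear":[0,0,-30],"angular":[0,0,10.4],"claw":0},{"linear":[0,0,-30],"angular":[0,0,10.4],"claw":0},{"linear":[0,0,0],"angular":[0,0,10.4],"claw":0},{"linear":[0,0,0],"angular":[0,0,10.4],"claw":0},{"linear":[0,0,0],"angular":[0,0,10.4],"claw":0},{"linear":[40,-13,0],"angular":[0,0,0],"claw":0},{"linear":[40,-13,0],"angular":[0,0,0],"claw":0}]'
python3 -m crank '[{"linear":[40,-13,0],"angular":[0,0,0],"claw":0},{"linear":[40,-13,0],"angular":[0,0,0],"claw":0},{"linear":[40,-14,0],"angular":[0,0,0],"claw":0},{"linear":[0,0,0],"angular":[0,0,0],"claw":0}]'
python3 go.py .622 .081 .0409 5.2
```

```text
clock: 20.35
tool_pos: [0.5029, 0.0293, 0.1288]
tcp_rot: [0.0, 0.999, 0.045, 0.001]
wrist_force: [-0.6, -0.1, -0.1]
opening: 0.0433
finger_force: 41.7
clock: 20.85
tool_pos: [0.6188, 0.0808, 0.1269]
tcp_rot: [0.0, 0.999, 0.046, -0.001]
wrist_force: [-0.8, -1.0, -0.3]
opening: 0.0431
finger_force: 41.7
t 20.85 pos [0.6188 0.0808 0.1269] yaw 5.3 turn z 0.1 then shift [ 3.2  0.1 86. ] full rotvec [-0.    0.08  0.1 ] open 0.0431 ff 41.7 F [-0.8 -1.  -0.3]
```

```bash
python3 -m crank '[{"linear":[0,0,38],"angular":[0,0,0],"claw":0},{"linear":[0,0,30],"angular":[0,0,0],"claw":0},{"linear":[0,0,10],"angular":[0,0,0],"claw":0},{"linear":[0,0,3],"angular":[0,0,0],"claw":0},{"linear":[0,0,0],"angular":[0,0,0],"claw":0}]'
python3 go.py .622 .081 .0409 5.2
```

```text
clock: 21.48
tool_pos: [0.6183, 0.0797, 0.0488]
tcp_rot: [0.0, 0.999, 0.046, 0.001]
wrist_force: [-0.2, 0.5, -1.0]
opening: 0.043
finger_force: 41.7
t 21.48 pos [0.6183 0.0797 0.0488] yaw 5.2 turn z 0.0 then shift [ 3.8 -1.   7.9] full rotvec [ 0.01 -0.13  0.02] open 0.043 ff 41.7 F [-0.2  0.5 -1. ]
```

```bash
python3 -m crank '[{"linear":[0,0,4],"angular":[0,0,0],"claw":0},{"linear":[0,0,2],"angular":[0,0,0],"claw":0},{"linear":[0,0,1.5],"angular":[0,0,0],"claw":0},{"linear":[0,0,0],"angular":[0,0,0],"claw":0}]'
python3 go.py .622 .081 .0409 5.2
```

```text
clock: 21.98
tool_pos: [0.6179, 0.0797, 0.041]
tcp_rot: [0.0, 0.999, 0.046, 0.0]
wrist_force: [-3.6, -0.6, 4.8]
opening: 0.0431
finger_force: 42.5
t 21.98 pos [0.6179 0.0797 0.041 ] yaw 5.2 turn z 0.0 then shift [ 4.2 -0.9  0.1] full rotvec [ 0.01 -0.03  0.03] open 0.0431 ff 42.5 F [-3.6 -0.6  4.8]
```

```bash
python3 -m crank '[{"linear":[0,0,0],"angular":[0,0,0],"claw":0.7},{"linear":[0,0,0],"angular":[0,0,0],"claw":0.7},{"linear":[0,0,0],"angular":[0,0,0],"claw":0.7},{"linear":[0,0,-25],"angular":[0,0,0],"claw":0.7},{"linear":[0,0,-50],"angular":[0,0,0],"claw":0.7},{"linear":[0,0,-35],"angular":[0,0,-10],"claw":1},{"linear":[0,0,0],"angular":[0,0,-10],"claw":1},{"linear":[0,0,0],"angular":[0,0,-10],"claw":1}]'
python3 -m crank '[{"linear":[0,0,0],"angular":[0,0,-10],"claw":1},{"linear":[0,0,0],"angular":[0,0,-10],"claw":1},{"linear":[0,0,0],"angular":[0,0,-10],"claw":1},{"linear":[0,0,0],"angular":[0,0,-10],"claw":1},{"linear":[0,0,0],"angular":[0,0,-10],"claw":1},{"linear":[0,0,0],"angular":[0,0,-10],"claw":1},{"linear":[0,0,0],"angular":[0,0,-10],"claw":1},{"linear":[0,0,0],"angular":[0,0,-10],"claw":1}]'
python3 -m crank '[{"linear":[0,0,0],"angular":[0,0,-10],"claw":1},{"linear":[0,0,0],"angular":[0,0,0],"claw":1}]'
python3 go.py .445 .388 .12 125.6; python3 - <<'E'
from h import *
from seg import rects
c=manip.read_camera("top");rects(c)
E
```

```text
clock: 22.98
tool_pos: [0.6178, 0.0797, 0.1504]
tcp_rot: [0.0, 0.952, 0.305, 0.001]
wrist_force: [-0.5, 0.5, -0.2]
opening: 0.0855
finger_force: 0.0
clock: 23.98
tool_pos: [0.6177, 0.0797, 0.1497]
tcp_rot: [0.0, 0.533, 0.846, -0.0]
wrist_force: [-0.4, -1.6, 0.3]
opening: 0.0857
finger_force: 0.0
clock: 24.22
tool_pos: [0.6176, 0.0797, 0.1496]
tcp_rot: [-0.0, 0.461, 0.888, -0.0]
wrist_force: [-0.2, -0.3, 0.6]
opening: 0.0857
finger_force: 0.0
t 24.23 pos [0.6176 0.0797 0.1496] yaw 125.1 turn z -0.5 then shift [351.1  39.1  29.6] full rotvec [-0.01 -0.   -0.46] open 0.0857 ff 0.0 F [-0.2 -0.3  0.6]
bone_red 55 c 465 359 size 30 24 long axis deg 1.8
brush none
clicker none
dispenser_green none
bone_blue 206 c 405 -272 size 85 38 long axis deg 27.2
container_blue 100 c 611 197 size 160 121 long axis deg 5.0
container_orange 303 c 633 -137 size 238 158 long axis deg 89.8
```

```bash
python3 -m crank '[{"linear":[44,4.9,0],"angular":[0,0,-0.5],"claw":1},{"linear":[44,4.9,0],"angular":[0,0,0],"claw":1},{"linear":[44,4.9,0],"angular":[0,0,0],"claw":1},{"linear":[44,4.9,0],"angular":[0,0,0],"claw":1},{"linear":[44,4.9,0],"angular":[0,0,0],"claw":1},{"linear":[44,4.9,0],"angular":[0,0,0],"claw":1},{"linear":[44,4.9,10],"angular":[0,0,0],"claw":1},{"linear":[44,4.9,20],"angular":[0,0,0],"claw":1}]'
python3 -m crank '[{"linear":[0,0,0],"angular":[0,0,0],"claw":1}]'
python3 go.py .445 .388 .032 125.6; python3 - <<'E'
from h import *
c=manip.read_camera("scene");img=c["pixels"][40:240,210:400]; cv2.imwrite("pics/e.png",cv2.resize(img[:,:,::-1],None,fx=3,fy=3))
for d in manip.pinpoint("bone_red","scene"): print(w(c,d["xyz"]).round(3),d["p"])
E
```

```text
clock: 25.28
tool_pos: [0.444, 0.3901, 0.1206]
tcp_rot: [0.001, 0.458, 0.889, 0.001]
wrist_force: [0.3, 0.6, 0.4]
opening: 0.0856
finger_force: 0.0
clock: 25.4
tool_pos: [0.4419, 0.3901, 0.1177]
tcp_rot: [-0.001, 0.456, 0.89, -0.002]
wrist_force: [0.7, 0.4, -0.1]
opening: 0.0852
finger_force: 0.0
t 25.4 pos [0.4419 0.3901 0.1177] yaw 125.8 turn z 0.2 then shift [-3.6  1.3 85.7] full rotvec [-0.2  -0.01  0.17] open 0.0852 ff 0.0 F [ 0.7  0.4 -0.1]
[ 0.488  0.508 -0.005] 0.84
[ 0.45   0.39  -0.003] 0.68
[ 0.435 -0.142 -0.002] 0.24
```

View pics/e.png

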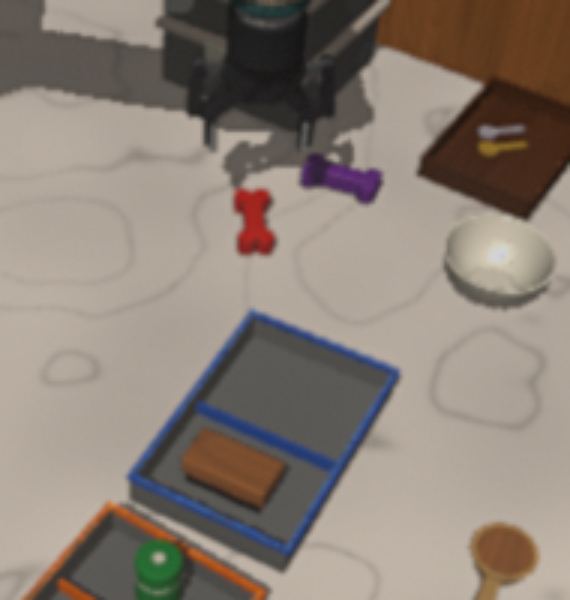

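The brush lies flat in the near blue compartment at crop (235,468). The gripper stands over the red bone at (254,220), and the purple one at (340,178) is clear of it.

```bash
python3 -m crank '[{"linear":[-3,1.5,35],"angular":[0,0,0],"claw":1},{"linear":[0,0,30],"angular":[0,0,0],"claw":1},{"linear":[0,0,18],"angular":[0,0,0],"claw":1},{"linear":[0,0,0],"angular":[0,0,0],"claw":0},{"linear":[0,0,0],"angular":[0,0,0],"claw":0},{"linear":[0,0,0],"angular":[0,0,0],"claw":0},{"linear":[0,0,0],"angular":[0,0,0],"claw":0},{"linear":[0,0,0],"angular":[0,0,0],"claw":0}]' 30
python3 go.py .612 .199 .13 95.2
```

```text
clock: 26.5
tool_pos: [0.4478, 0.3875, 0.0381]
tcp_rot: [0.001, 0.456, 0.89, 0.001]
wrist_force: [-0.9, -0.2, 5.9]
opening: 0.0209
finger_force: 30.5
t 26.5 pos [0.4478 0.3875 0.0381] yaw 125.7 turn z 30.5 then shift [-202.6  146.4  -91.9] full rotvec [ 1.300e-01 -3.000e-02  3.053e+01] open 0.0209 ff 30.5 F [-0.9 -0.2  5.9]
```

```bash
python3 -m crank '[{"linear":[0,0,-32],"angular":[0,0,0],"claw":0},{"linear":[0,0,-30],"angular":[0,0,10.2],"claw":0},{"linear":[0,0,-30],"angular":[0,0,10.2],"claw":0},{"linear":[0,0,0],"angular":[0,0,10.1],"claw":0},{"linear":[-40,29,0],"angular":[0,0,0],"claw":0},{"linear":[-40,29,0],"angular":[0,0,0],"claw":0},{"linear":[-40,29,0],"angular":[0,0,0],"claw":0},{"linear":[-40,29,0],"angular":[0,0,0],"claw":0}]'
python3 -m crank '[{"linear":[-41,30,0],"angular":[0,0,0],"claw":0},{"linear":[0,0,0],"angular":[0,0,0],"claw":0}]'
python3 go.py .612 .199 .0421 95.2; python3 - <<'E'
from h import *
c=manip.read_camera("scene");img=c["pixels"][100:260,210:370]; cv2.imwrite("pics/f.png",cv2.resize(img[:,:,::-1],None,fx=3.5,fy=3.5))
E
```

```text
clock: 27.5
tool_pos: [0.5781, 0.237, 0.1285]
tcp_rot: [-0.0, 0.674, 0.739, -0.0]
wrist_force: [1.0, 0.8, -0.4]
opening: 0.021
finger_force: 29.8
clock: 27.75
tool_pos: [0.6125, 0.197, 0.1282]
tcp_rot: [0.0, 0.676, 0.737, -0.0]
wrist_force: [-0.5, -0.4, -0.5]
opening: 0.0205
finger_force: 29.8
t 27.75 pos [0.6125 0.197  0.1282] yaw 95.0 turn z -0.2 then shift [ 2.  -0.3 86.1] full rotvec [-0.02  0.04 -0.23] open 0.0205 ff 29.8 F [-0.5 -0.4 -0.5]
```

View pics/f.png

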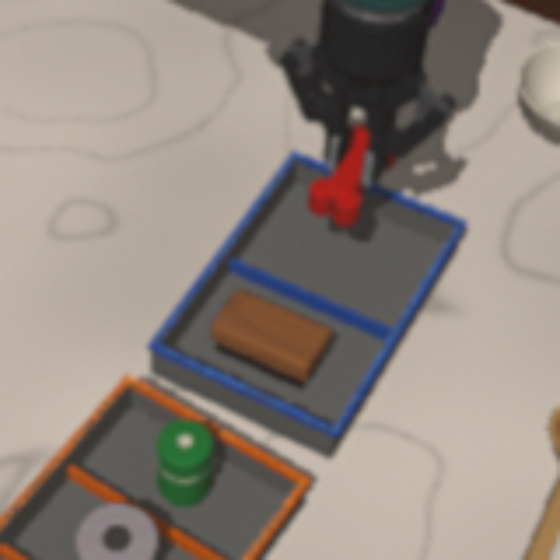

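The bone is gripped by its shaft, with the near knob at (335,200). I'll check its centring before lowering.

```bash
python3 - <<'E'
from h import *
c=manip.read_camera("scene");print(c["pixels"].shape)
a=np.radians(95.2);d=np.array([np.cos(a),np.sin(a)])
for l in(-.045,0,.045): print(l,((proj(c,[*(np.array([.6125,.197])+l*d),.102])[0]-[210,100])*3.5).round())
hsv=cv2.cvtColor(c["pixels"],cv2.COLOR_RGB2HSV);m=(cv2.inRange(hsv,(0,150,60),(8,255,255))|cv2.inRange(hsv,(174,150,60),(180,255,255)))[100:260,210:370]
ys,xs=np.nonzero(m);print("v range",ys.min()*3.5,ys.max()*3.5,"u",xs.min()*3.5,xs.max()*3.5)
E
```

```text
(384, 512, 3)
-0.045 [324. 209.]
0 [350. 172.]
0.045 [375. 136.]
v range 126.0 518.0 u 283.5 388.5
```

```bash
python3 -m crank '[{"linear":[2,0,36],"angular":[0,0,0],"claw":0},{"linear":[0,0,30],"angular":[0,0,0],"claw":0},{"linear":[0,0,10],"angular":[0,0,0],"claw":0},{"linear":[0,0,4],"angular":[0,0,0],"claw":0},{"linear":[0,0,0],"angular":[0,0,0],"claw":0}]'
python3 go.py .612 .199 .0421 95.2
```

```text
clock: 28.48
tool_pos: [0.6112, 0.2026, 0.05]
tcp_rot: [0.001, 0.674, 0.739, 0.001]
wrist_force: [0.1, -0.2, -0.0]
opening: 0.021
finger_force: 29.8
t 28.48 pos [0.6112 0.2026 0.05  ] yaw 95.3 turn z 0.1 then shift [-3.7  0.5  7.9] full rotvec [ 0.1  -0.01  0.05] open 0.021 ff 29.8 F [ 0.1 -0.2 -0. ]
```

```bash
python3 -m crank '[{"linear":[-3,0,0],"angular":[0,0,0],"claw":0},{"linear":[0,0,4],"angular":[0,0,0],"claw":0},{"linear":[0,0,2],"angular":[0,0,0],"claw":0},{"linear":[0,0,1.5],"angular":[0,0,0],"claw":0},{"linear":[0,0,0],"angular":[0,0,0],"claw":0}]'
python3 go.py .612 .199 .0421 95.2
```

```text
clock: 29.1
tool_pos: [0.6111, 0.1991, 0.0421]
tcp_rot: [0.0, 0.674, 0.739, -0.0]
wrist_force: [-3.3, -1.7, 5.4]
opening: 0.0211
finger_force: 30.4
t 29.1 pos [0.6111 0.1991 0.0421] yaw 95.2 turn z 0.0 then shift [-0.2  0.9  0. ] full rotvec [0.01 0.01 0.03] open 0.0211 ff 30.4 F [-3.3 -1.7  5.4]
```

Contact at the expected height. Release, rise and move back for a last look.

```bash
python3 -m crank '[{"linear":[0,0,0],"angular":[0,0,0],"claw":0.7},{"linear":[0,0,0],"angular":[0,0,0],"claw":0.7},{"linear":[0,0,0],"angular":[0,0,0],"claw":0.7},{"linear":[0,0,-25],"angular":[0,0,0],"claw":0.7},{"linear":[0,0,-50],"angular":[0,0,0],"claw":0.7},{"linear":[0,0,-50],"angular":[0,0,0],"claw":0.7},{"linear":[0,0,-30],"angular":[0,0,0],"claw":0.7},{"linear":[40,-40,0],"angular":[0,0,0],"claw":0.7}]'
python3 -m crank '[{"linear":[40,-40,0],"angular":[0,0,0],"claw":0.7},{"linear":[40,-40,0],"angular":[0,0,0],"claw":0.7},{"linear":[0,0,0],"angular":[0,0,0],"claw":0.7}]'
python3 - <<'E'
from h import *
c=manip.read_camera("scene");save(c,"g.png")
for t in THINGS[:8]:
    r=manip.pinpoint(t,"scene");print(t,[(w(c,d["xyz"]).round(3).tolist(),round(d["p"],2)) for d in r[:2]])
E
```

```text
clock: 30.1
tool_pos: [0.5698, 0.2342, 0.1996]
tcp_rot: [0.002, 0.676, 0.737, 0.003]
wrist_force: [-0.0, 1.5, -0.8]
opening: 0.0595
finger_force: 0.0
clock: 30.48
tool_pos: [0.4782, 0.3101, 0.1966]
tcp_rot: [-0.0, 0.672, 0.74, 0.0]
wrist_force: [1.2, 0.1, 0.1]
opening: 0.0599
finger_force: 0.0
tin_plain []
dispenser_green [([0.633, -0.057, 0.003], 0.77)]
clicker [([0.635, -0.217, 0.001], 0.63)]
bone_red [([0.487, 0.509, -0.007], 0.78), ([0.617, 0.2, 0.003], 0.69)]
brush [([0.613, 0.2, 0.003], 0.73), ([0.62, 0.076, -0.001], 0.62)]
tin_red [([0.436, -0.142, -0.004], 0.76)]
dispenser_black []
bone_blue [([0.408, -0.273, -0.002], 0.86)]
```

View pics/g.png

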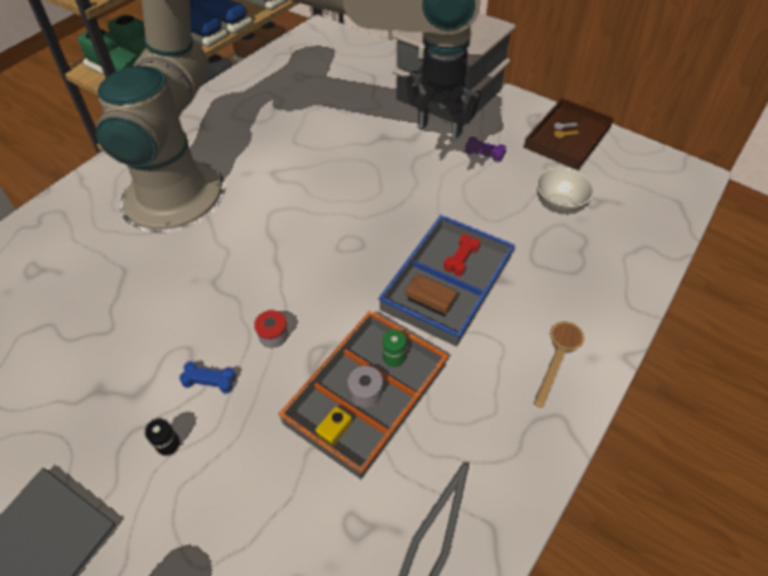

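The picture shows all five in place: red bone (462,255), brush (432,294), dispenser (394,346), tin (365,384) and clicker (333,424). The spares have not moved, and the gripper is clear.

```bash
python3 -c "
from cell import manip; print(manip.hand_in())"
```

```text
the job is handed in; nothing more can be done
None
```

I handed the job in at about 31 s of the 128 s; the last picture shows both kits complete, one thing to a compartment and lying flat, with the spares where they started, but the hand-in gave no verdict.

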